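# Slide the vial tray over the dock threshold and drop the latch bar

## Task

Put the tray of vials away in the low dock without ever lifting the whole tray clear of the bench: raise only its leading edge (the end with the steel lift bar) onto the dock's threshold while its tail still stands on the bench, then push it from behind until it drops flat, fully home behind the threshold. Then swing the upright latch bar over and let it drop into its keeper's notch across the mouth. Keep both vials standing in the tray and leave the other things on the bench where they are.

Things in the scene. Friction and masses are not known exactly. Their poses are not given: they have to be found in the camera images.
- dock_sill (a point): Dock: a fixed, low three-sided grey bay with a raised aluminium threshold across its mouth. Point: middle of the threshold at bench level; x points into the dock (the tray's way in), y to the latch hinge, z up. Threshold 16 mm high, 12 mm thick (x -6 to +6), rounded. Floor inside is the bench: 126 mm wide, x +6 to +166 mm. A tray is home when flat inside with its tail behind the threshold.
- dock_deck (a point): Middle of the top of the clear deck that roofs the dock's inner part, so that a hand cannot follow the tray inside: dock x +75 to +179 mm, 172 mm wide, underside 135 mm and top 141 mm above the bench (leg caps to 144), on four 12 mm legs at its corners. Side walls and back stop of the dock below: 40 mm high, 8 mm thick. Axes as dock_sill.
- keeper (a point): Centre of the latch bar's place in the keeper's open-topped notch: dock x 0, y -80, z 34 mm. The keeper, dark steel, stands beside the mouth and is 61 mm high.
- latch_pivot (a point): Pivot of the latch bar: dock x 0, y +82, z 34 mm, in a dark steel hinge post 48 mm high. The bar turns about the dock's x axis. Axes as dock_sill.
- latch_bar (a joint): Latch bar angle: 0 = level across the mouth, down in the notch (stop), 1.57 = upright, more = leaning away from the mouth (stop 2.0). Steel, 8 mm thick (dock x), 12 mm wide, 186 mm long from the pivot, 0.1 kg. Hinge friction: stays put within some 20 degrees of upright, falls by itself below about 60 degrees above level. Down, its underside is 28 mm above the bench: it lands on a tray not home.
- latch_tip (a point): Centre of the black knob near the latch bar's free end (16 mm in diameter, 14 mm along dock x, to be pinched along that axis or pushed), 178 mm from the pivot.
- tray: The open grey plastic tray, origin at the centre of its underside; x to its leading end, which carries a steel lift bar, z up. 150 mm long (x), 110 mm wide (y), walls 4 mm thick and 48 mm high, 0.3 to 0.65 kg empty, flat underside. It fits the dock with 8 mm to spare on each side and 10 mm in length.
- tray_bar (a point): Middle of the tray's steel lift bar, the place to grip: round, 10 mm in diameter, 94 mm clear length along the tray's y, 78 mm above the tray's underside (30 mm above the rim), 13 mm back from the leading face. It stands on two steel end plates. Axes as the tray.
- tray_lead (a point): Middle of the bottom edge of the tray's leading face; axes as the tray.
- tray_tail (a point): Middle of the bottom edge of the tray's rear face (the flat face to push), 150 mm behind tray_lead; axes as the tray.
- vial_a_mid (a point): Centre (37 mm up) of a white-capped vial, 36 mm in diameter and 75 mm tall, standing loose in the tray's +y pocket, centred 50 mm ahead of the rear face and 21 mm to its side; its top is 79 mm above the tray's underside. Pockets are 41 by 39.5 mm, their walls 36 mm high.
- vial_b_mid (a point): Centre of the twin vial in the -y pocket.
- amber_bottle_mid (a point): Bystander: clear bottle with a blue cap, 56 mm in diameter, 134 mm tall, standing beside the tray's way; point at half height.
- steel_mug_mid (a point): Bystander: pale steel cup, 74 mm in diameter, 90 mm tall; point at half height.
- blue_cap_jar_mid (a point): Bystander: jar with a blue cap, 60 mm in diameter, 149 mm tall; point at half height.
- bench_timer_mid (a point): Bystander: round white timer, 68 mm in diameter, 47 mm tall; point 20 mm up.
- case_mid (a point): Bystander: pale green case lying flat, 53 mm (x) by 165 mm (y) by 30 mm; point at its centre.
Not all that is in view belongs to the job. What is shaped like the tray but red is not meant.

How it is judged (in metres and radians):
On the way, in this order (a step that is already met when the one before it is completed fails the run):
1. the tray's leading edge is up over the threshold, between the side walls, while its tail stands on the bench in front (x of tray_lead in the frame of dock_sill above 0.003 m and z of tray_lead in the frame of dock_sill above 0.013 m and x of tray_tail in the frame of dock_sill below -0.06 m and height (world z) of tray_tail below 0.012 m and y of tray_lead in the frame of dock_sill between -0.02 and 0.02 m), for 0.2 s.
2. the tray lies flat in the dock, its tail behind the threshold (x of tray_tail in the frame of dock_sill above 0.0055 m and z of each of tray_tail, tray_lead in the frame of dock_sill below 0.006 m and angle between tray_tail's own z axis and vertical below 0.05 rad and horizontal distance between tray_tail and dock_sill below 0.03 m and angle between the x axis of tray_tail and the x axis of dock_sill, either way round below 0.2 rad), for 0.2 s.
At the end, for the whole second after the job is handed in: The tray lies flat on the bench inside the dock (both ends within 6 mm of the bench, tail at least 5.5 mm past the middle of the threshold), at rest; the latch bar is level in its notch (angle under 0.06 rad); both vials stand in the tray (within 20 degrees of upright) (all of step 2 and value of joint latch_bar below 0.06 rad and linear speed of tray below 0.02 m/s and angle between each of vial_a_mid, vial_b_mid's own z axis and vertical below 0.35 rad and distance between each of vial_a_mid, vial_b_mid and tray_tail below 0.085 m); the robot touches nothing.
It fails at once if the tray's tail is lifted more than 70 mm off the bench (the tray is carried instead of pushed) (height (world z) of tray_tail above 0.07 m).
It fails at once if a vial falls over (angle between any of vial_a_mid, vial_b_mid's own z axis and vertical above 0.8 rad).
It fails at once if a bystander (bottle, steel cup, jar, timer or green case) is moved more than 30 mm (distance of any of amber_bottle_mid, steel_mug_mid, blue_cap_jar_mid, bench_timer_mid, case_mid from where it was at the start of the episode above 0.03 m).
It also fails if it takes over 72 s, if anything falls off the work surface, if the arm or the gripper's body presses on something with over 40 N, if the wrist force passes 120 N, or if a joint passes its speed limit or range.

## Robot

A 7-joint arm with a two-finger parallel gripper is mounted at the origin on a cart in front of the work surface, level with it; the furniture and walls round the work are solid. World frame = base frame: x ahead of the robot, y to its left, z up, the work surface at z = 0. Lengths are in mm, angles in degrees, forces in N, time in s.
With the tool pointing down it reaches from about 400 to 850 mm from the base axis. Payload 4.5 kg.
Tool frame: the origin (TCP) lies at the very end of the fingers, on their centre line; the grasp point (between the pads) lies 19 mm behind it; z points along the fingers, y is the line along which they close (so a half turn about z gives the same grasp; the last joint's range is limited). The gripper opens to 85 mm and grips with 20 to 120 N. Pads are 22 mm wide; open, the fingers measure 114 mm over their backs; the gripper's body (76 mm by 85 mm) begins 54 mm behind the grasp point. The pads swing forward as they close: fully open they stand 13 mm farther back than shut.
Start: joints at [65.993, 39.483, -11.15, 89.685, 9.013, 51.709, -12.324], TCP at [273.459, -562.027, 231.317] pointing down, gripper open.
Joint ranges: [-172.22, 172.22], [-26.19, 119.32], [-84.43, 86.54], [7.71, 146.69], [-57.33, 237.33], [2.42, 119.75], [-152.13, 152.13]. Speed limits (degrees/s): [147.25, 147.25, 180, 180, 180, 180, 180].

## Interface

Orientations are given as [roll, pitch, yaw] about the fixed x, y, z axes, in that order (R = Rz(yaw) Ry(pitch) Rx(roll)).
In Python, from workcell import r gives the robot as it stands.
- The arm moves only by the tool step_arm, never from a script. Its argument "rows" is a list of rows, each a list of 7 numbers: the finger opening in mm, from 0 to 85.4, then the shift along the tool's x, y, z in mm, then the turn, a rotation vector about the tool's x, y, z in degrees. A call has 1 to 20 rows; each row shifts and turns the commanded pose from where the row before left it, along the tool's axes as they then stand; what a row does not reach is not made up. A row lasts 1/12 s, in which the tool goes at most 41.7 mm and 7.16 degrees, less where a joint would pass 70% of its speed; a pose out of reach is approached as far as the arm can. A call with a gripper value outside its range is refused whole. The fingers move at their own pace and stop on an object; "squeeze" is the grip in N (left out, the last holds). Time passes only in rows, so rows that do not move let the fingers close. It gives the time, the measured TCP pose, the force, the opening and the grip force at its end, in the units of the state.
- r.state(): the state, without advancing time (a new reading comes with each control period).
- r.read_camera(name): name is "scene" or "top" or "wrist"; returns (picture, depth): 400x640x3 uint8, red, green, blue; 400x640 float32, mm along the optical axis (not along the pixel's ray), 0 where there is no reading.
- r.get_calibration(name): a dict with "fx", "fy", "cx", "cy" (pixels), "origin" and "rotation" of the camera in the world. Camera axes: x right, y down, z forward; pixel columns grow to the right and rows downward; lengths in mm; the calibration is good to about 2 mm. The wrist camera is an equidistant fisheye: a pixel r from the principal point sees the ray r / f radians off the axis. A picture is of the moment at which its call begins: read the wrist's pose just before it. get_calibration takes no time and is no camera call; for the wrist camera it gives the pose at the moment of the call.
- r.close_job(): hands the job in; it is judged then, once.
The state is a dict: "time": time; "qpos": joint angles; "dq": joint speeds; "tau": joint torques, N m; "tool_pos": TCP position; "tcp_rot": TCP orientation; "ft_force": force on the tool from outside, world axes, zero at the start; "ft_torque": the same for the moment, N m; "grip_width": opening from 0.0 (shut) to 1.0 (fully open); "grasp_force": force on a finger pad.
Only numpy, scipy, OpenCV 4.12 (cv2) and the standard library are available. Lean on these libraries where they do the work, as an engineer would, in place of code of your own. Each camera call takes 0.05 s, during which the arm holds its last target. There are 200 camera calls.

## Working session

There is one attempt and no reset: what is moved stays moved. The work goes in short steps, Python scripts to look and compute and a tool call to move; the robot and the scene stay as the last step left them, time stands still between calls to the robot, and variables do not carry over. Pictures are saved under pics/ and viewed, at most 10 in all, crops included, and the job is handed in when it is done.

Besides the shell and the picture viewer there is one more tool, called after "Request:" by a JSON object that holds its "name" and its "arguments", one argument or row to a line. step_arm: Moves the arm, as the interface text tells. Its arguments: {"type":"object","properties":{"rows":{"type":"array"},"squeeze":{"type":"number"}},"required":["rows"]}

```bash
mkdir -p pics; ls; cat > h.py <<'E'
import numpy as np, cv2
from workcell import r
def cloud(d,c):
    v,u=np.mgrid[0:400,0:640]
    p=np.stack([(u-c['cx'])/c['fx']*d,(v-c['cy'])/c['fy']*d,d],-1)
    return p@np.array(c['rotation']).T+np.array(c['origin'])
def shot(n):
    im,d=r.read_camera(n); c=r.get_calibration(n); return im,d,c
E
python3 - <<'E'
from h import *
for n in ['scene','top']:
    im,d,c=shot(n); np.savez(f'{n}0.npz',im=im,d=d,**{k:np.array(v) for k,v in c.items()})
    cv2.imwrite(f'pics/{n}0.png',im[:,:,::-1]); print(n,c)
print(r.state())
E
```

```text
pics
scene {'fx': 412.2929641562746, 'fy': 412.2929641562746, 'cx': 320.41303390924776, 'cy': 199.5160757166441, 'origin': array([ -20.29538315, 1237.29153275, 1108.49962603]), 'rotation': array([-127.62692119,    0.61432682, -153.14040651])}
top {'fx': 398.50802138637704, 'fy': 398.50802138637704, 'cx': 316.2637923689679, 'cy': 196.22547227462954, 'origin': array([ 393.43188868,   79.8196644 , 1681.80780628]), 'rotation': array([-1.73949774e+02, -6.84668131e-02, -9.06929845e+01])}
{'time': 0.1, 'qpos': array([ 65.99300534,  39.52831801, -11.14430274,  89.73857217,
         9.0116989 ,  51.70990035, -12.32355733]), 'dq': array([ 0.0995387 , -0.05299653,  0.04223736, -0.26599627, -0.00088932,
       -0.08509203, -0.04831423]), 'tau': array([-3.16488156e-03, -5.40607524e+01, -1.27099391e+00, -1.58985829e+01,
        9.46475513e-03,  4.36851740e-03, -1.69020689e-05]), 'tool_pos': array([ 273.12966191, -561.51418461,  230.56609147]), 'tcp_rot': array([-1.79905123e+02,  6.83991555e-03,  2.59474373e+01]), 'ft_force': array([ 1.3248031 ,  0.33168396, -0.75217878]), 'ft_torque': array([ 0.00016462, -0.01839575,  0.02216807]), 'grasp_force': 0.0, 'grip_width': 1.0009873321562937}
```

View pics/scene0.png

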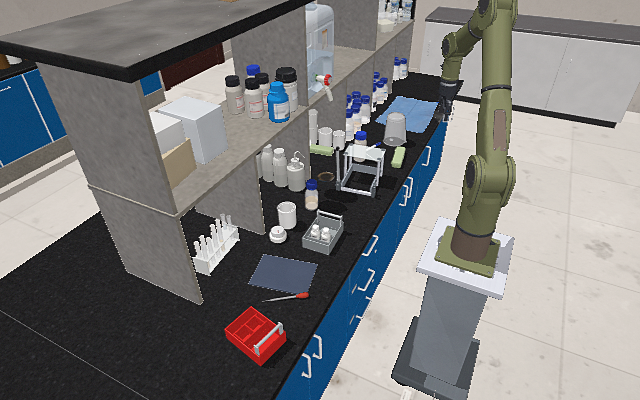

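View pics/top0.png

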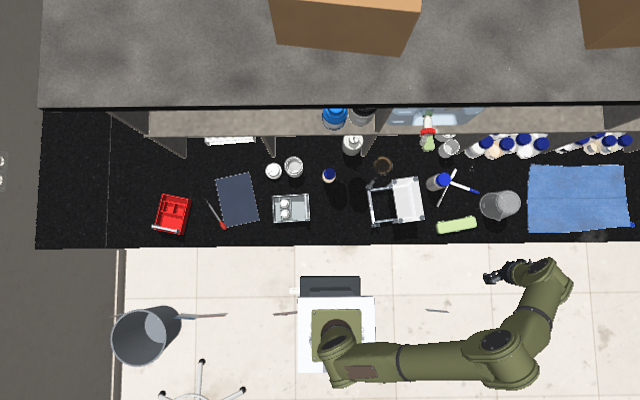

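```bash
cat > h.py <<'E'
import numpy as np, cv2
from scipy.spatial.transform import Rotation as R
from workcell import r
def rot(c): return R.from_euler('xyz',c['rotation'],degrees=True).as_matrix()
def cloud(d,c):
    v,u=np.mgrid[0:400,0:640]
    p=np.stack([(u-c['cx'])/c['fx']*d,(v-c['cy'])/c['fy']*d,d],-1)
    p=p@rot(c).T+c['origin']; p[d==0]=np.nan; return p
def shot(n):
    im,d=r.read_camera(n); c=r.get_calibration(n); return im,d,c
def load(n): z=dict(np.load(n+'0.npz')); return z['im'],z['d'],z
E
python3 - <<'E'
from h import *
np.set_printoptions(suppress=True,precision=0,linewidth=200)
im,d,c=load('top'); P=cloud(d,c)
for (u,v) in [(240,215),(340,230),(291,190),(308,208),(285,204),(284,215),(273,208),(397,200),(329,175),(293,167),(273,171),(443,180),(456,225),(300,140),(373,185),(372,222),(340,125)]: print((u,v),P[v,u])
crop=im[150:240,255:435]; cv2.imwrite('pics/topcrop.png',cv2.resize(crop,None,fx=4.4,fy=4.4,interpolation=cv2.INTER_CUBIC)[:,:,::-1])
im,d,c=load('scene')
crop=im[135:260,265:395]; cv2.imwrite('pics/scenecrop.png',cv2.resize(crop,None,fx=4.7,fy=4.7,interpolation=cv2.INTER_CUBIC)[:,:,::-1])
E
```

```text
(240, 215) [496. 398.   3.]
(340, 230) [428. -23.  -1.]
(291, 190) [598. 182.  11.]
(308, 208) [522. 111.   6.]
(285, 204) [533. 203.  77.]
(284, 215) [489. 207.  71.]
(273, 208) [520. 254.  46.]
(397, 200) [ 539. -238.  137.]
(329, 175) [642.  25. 128.]
(293, 167) [698. 173.   4.]
(273, 171) [674. 254.  49.]
(443, 180) [ 614. -420.  142.]
(456, 225) [ 442. -501.   31.]
(300, 140) [816. 143.   1.]
(373, 185) [ 616. -166.    6.]
(372, 222) [ 459. -156.   12.]
(340, 125) [752.  -2. 442.]
```

View pics/topcrop.png

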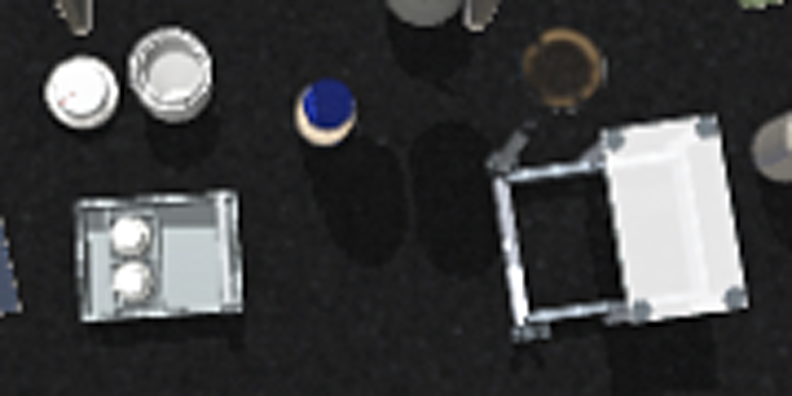

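View pics/scenecrop.png

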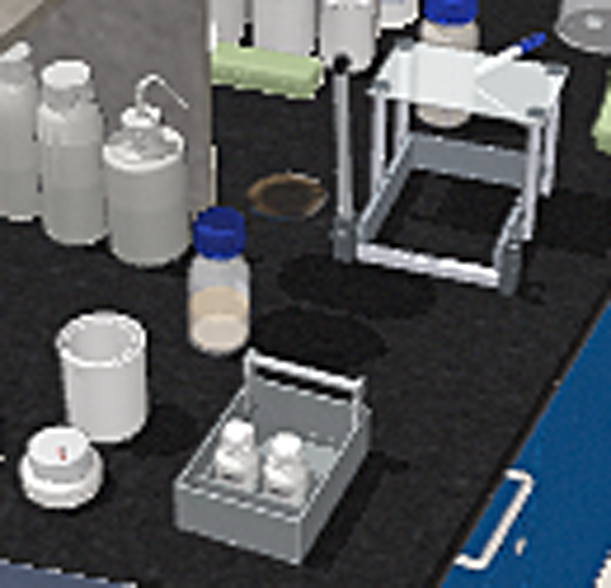

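```bash
cat > m.py <<'E'
from h import *
np.set_printoptions(suppress=True,precision=1,linewidth=200)
def rect(P,m):
    q=P[m][:,:2].astype(np.float32); return len(q),cv2.minAreaRect(q)
E
python3 - <<'E'
from m import *
for n in ['top','scene']:
    im,d,c=load(n); P=cloud(d,c); X,Y,Z=P[...,0],P[...,1],P[...,2]
    hsv=cv2.cvtColor(im,cv2.COLOR_RGB2HSV); val=hsv[...,2]
    box=lambda a,b,e,f,z0,z1:(X>a)&(X<b)&(Y>e)&(Y<f)&(Z>z0)&(Z<z1)
    print(n,'deck',rect(P,box(400,680,-330,-120,128,150)))
    print('tray rim',rect(P,box(430,620,80,300,38,56)))
    print('bar',rect(P,box(430,620,80,150,66,90)))
    m=box(430,700,-200,-100,5,24)&(val>90); print('sill',rect(P,m))
    print('latch tall',rect(P,box(560,680,-190,-100,60,230)), np.median(P[box(560,680,-190,-100,60,230)],0))
    print('bottle',rect(P,box(600,690,-20,70,20,145)))
    print('cloth z', np.nanmedian(Z[box(400,500,-60,40,-20,20)]))
    if n=='top': print('shelf',np.nanmin(X[box(600,900,-200,200,300,700)]), np.nanmin(Z[box(600,900,-200,200,200,900)]))
# ray approach for sill in top view: row scan
im,d,c=load('top')
def ray(u,v,z):
    k=rot(c)@np.array([(u-c['cx'])/c['fx'],(v-c['cy'])/c['fy'],1]); o=c['origin']; return o+k*(z-o[2])/k[2]
# from crop pixel positions
for nm,(a,b),z in [('sill far',(505,180),16),('sill near',(524,325),16),('hinge',(503,160),48),('keeper',(530,332),61),('knobtip',(522,128),212),('deck FL',(601,130),141),('deck NL',(625,322),141),('deck FR',(718,117),141),('deck NR',(745,305),141),
  ('tray tailF',(77,203),48),('tailN',(83,320),48),('leadF',(237,193),48),('leadN',(242,312),48),('barF',(227,195),78),('barN',(234,310),78)]:
    print(nm,ray(255+a/4.4-.5+.5/4.4,150+b/4.4-.5+.5/4.4,z))
E
```

```text
top deck (1133, ((535.4356689453125, -240.19569396972656), (173.29473876953125, 183.41172790527344), 6.443130016326904))
tray rim (177, ((518.9169921875, 180.87786865234375), (109.96600341796875, 149.9941864013672), 3.0070462226867676))
bar (68, ((522.0089111328125, 117.90798950195312), (101.19514465332031, 12.36506175994873), 2.1367084980010986))
sill (105, ((522.5994262695312, -169.84800720214844), (160.00729370117188, 47.4871826171875), 5.419314384460449))
latch tall (42, ((610.4066162109375, -143.3029327392578), (19.794403076171875, 13.205253601074219), 22.28752326965332)) [ 607.6 -140.6  171.9]
bottle (161, ((645.7828979492188, 24.49604034423828), (54.40892028808594, 43.91877746582031), 73.5438461303711))
cloth z -0.5348352750922913
shelf 735.5701835274166 200.89807026309313
scene deck (484, ((533.0446166992188, -239.54592895507812), (173.32952880859375, 193.58140563964844), 5.407154560089111))
tray rim (338, ((517.8474731445312, 180.05271911621094), (113.14791107177734, 156.4973907470703), 3.5693397521972656))
bar (72, ((520.4413452148438, 119.44477844238281), (102.377761840820
[... 182 characters left out ...]
257080078125, -142.84622192382812), (14.911237716674805, 19.823219299316406), 27.776670455932617)) [ 606.8 -142.1  146. ]
bottle (326, ((645.9190063476562, 30.452247619628906), (54.67854309082031, 48.291412353515625), 67.961181640625))
cloth z 0.7515719876603271
sill far [ 591.4 -148.3   16. ]
sill near [ 452.7 -162.7   16. ]
hinge [ 606.6 -142.5   48. ]
keeper [ 444.6 -161.5   61. ]
knobtip [ 612.3 -137.   212. ]
deck FL [ 620.2 -217.6  141. ]
deck NL [ 449.8 -233.2  141. ]
deck FR [ 630.7 -321.9  141. ]
deck NR [ 463.5 -339.1  141. ]
tray tailF [570.7 257.8  48. ]
tailN [461.2 252.2  48. ]
leadF [578.3 107.8  48. ]
leadN [466.8 104.2  48. ]
barF [573.2 116.5  78. ]
barN [467.4 111.1  78. ]
```

Request:
{"name": "step_arm", "arguments": {
  "rows": [
    [50, 0, 0, -5, 0, 0, 5.75],
    [50, 0, 0, -5, 0, 0, 5.75],
    [50, 0, 0, -5, 0, 0, 5.75],
    [50, 0, 0, -5, 0, 0, 5.75],
    [50, 14, -33, 0, 0, 0, 0],
    [50, 14, -33, 0, 0, 0, 0],
    [50, 14, -33, 0, 0, 0, 0],
    [50, 14, -33, 0, 0, 0, 0],
    [50, 14, -33, 0, 0, 0, 0],
    [50, 14, -33, 0, 0, 0, 0],
    [50, 14, -33, 0, 0, 0, 0],
    [50, 14, -33, 0, 0, 0, 0],
    [50, 14, -33, 0, 0, 0, 0],
    [50, 14, -33, 0, 0, 0, 0],
    [50, 14, -33, 0, 0, 0, 0],
    [50, 14, -33, 0, 0, 0, 0],
    [50, 14, -33, 0, 0, 0, 0],
    [50, 14, -33, 0, 0, 0, 0],
    [50, 14, -33, 0, 0, 0, 0]
  ]
}}

```text
time: 1.68
tool_pos: [457.8, -55.1, 251.2]
tcp_rot: [180.0, 0.0, 2.9]
ft_force: [0.4, -0.3, -0.8]
grip_width: 0.584
grasp_force: 0.0
```

Request:
{"name": "step_arm", "arguments": {
  "rows": [
    [50, 14.5, -34, 5, 0, 0, 0],
    [50, 14.5, -34, 10, 0, 0, 0],
    [50, 14.5, -34, 10, 0, 0, 0],
    [50, 14.5, -34, 10, 0, 0, 0],
    [50, 15, -34, 10, 0, 0, 0],
    [50, 0, 0, 5, 0, 0, 0],
    [50, 0, 0, 0, 0, 0, 0]
  ]
}}

```text
time: 2.27
tool_pos: [521.1, 119.4, 199.7]
tcp_rot: [-180.0, 0.2, 3.2]
ft_force: [-1.4, -0.4, -0.6]
grip_width: 0.582
grasp_force: 0.0
```

```bash
python3 - <<'E'
from m import *
s=r.state(); print(s['tool_pos'],s['tcp_rot'])
im,d,c=shot('wrist'); np.savez('wrist0.npz',im=im,d=d,**{k:np.array(v) for k,v in c.items()})
print(c); cv2.imwrite('pics/wrist0.png',im[:,:,::-1])
E
```

```text
[521.1 119.4 199.7] [-180.     0.2    3.2]
{'fx': 309.70691628693146, 'fy': 309.70691628693146, 'cx': 321.4420193657312, 'cy': 197.01646044097578, 'origin': array([593.7, 121.4, 342.8]), 'rotation': array([163.2,  -0.1, -87. ])}
```

View pics/wrist0.png

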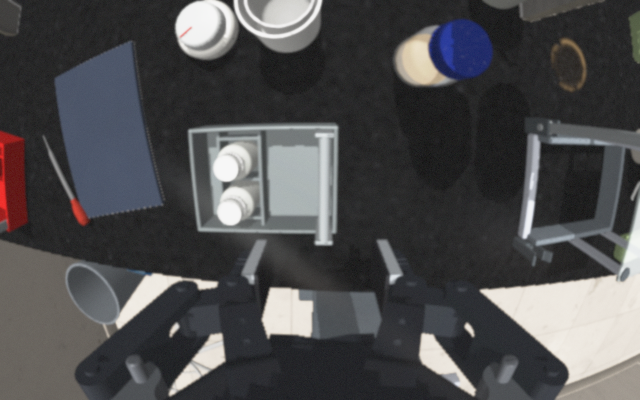

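```bash
cat >> h.py <<'E'
def fray(c,u,v,z):
    x,y=(u-c['cx'])/c['fx'],(v-c['cy'])/c['fy']; t=np.hypot(x,y)
    k=rot(c)@np.array([x/t*np.sin(t),y/t*np.sin(t),np.cos(t)]); o=c['origin']; return o+k*(z-o[2])/k[2]
E
python3 - <<'E'
from m import *
im,d,c=load('wrist')
for n,u,v,z in [('barF',324,137,83),('barN',325,242,83),('trayTF',189,130,48),('TN',200,232,48),('LF',338,125,48),('LN',337,232,48),('sillFouter',528,133,14),('sillNouter',519,238,14),('sillFin',539,136,14),('sillNin',528,237,14),('hinge',541,127,48),('keeper',531,246,61)]:
    print(n,fray(c,u,v,z))
print(r.state()['qpos'])
cv2.imwrite('pics/wcrop.png',cv2.resize(im[100:290,490:640],None,fx=3.1,fy=3.1,interpolation=cv2.INTER_CUBIC)[:,:,::-1])
E
```

```text
barF [568.  117.5  83. ]
barN [472.3 111.3  83. ]
trayTF [568.2 253.1  48. ]
TN [458.  246.6  48. ]
LF [576.8 104.4  48. ]
LN [468.   98.2  48. ]
sillFouter [ 591.  -135.9   14. ]
sillNouter [ 450.6 -156.3   14. ]
sillFin [ 589.9 -155.5   14. ]
sillNin [ 452.  -172.8   14. ]
hinge [ 601.  -128.3   48. ]
keeper [ 460.3 -140.1   61. ]
[ -16.6   35.1   -1.7  107.5    1.6   37.6 -106.2]
```

View pics/wcrop.png

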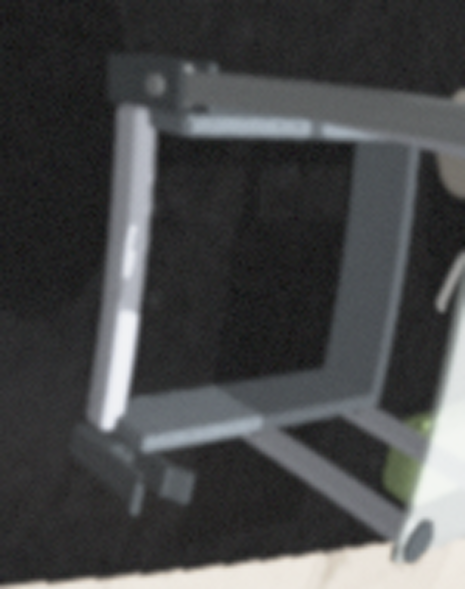

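Request:
{"name": "step_arm", "arguments": {
  "rows": [
    [50, 0, 0, 0, 0, 0, 6.93],
    [50, 0, 0, 0, 0, 0, 6.93],
    [50, 0, 0, 0, 0, 0, 6.93],
    [50, 0, 0, 0, 0, 0, 6.93],
    [50, 0, 0, 0, 0, 0, 6.93],
    [50, 0, 0, 0, 0, 0, 6.93],
    [50, 0, 0, 0, 0, 0, 6.93],
    [50, 0, 0, 0, 0, 0, 6.93],
    [50, 0, 0, 0, 0, 0, 6.93],
    [50, 0, 0, 0, 0, 0, 6.93],
    [50, 0, 0, 0, 0, 0, 6.93],
    [50, 0, 0, 0, 0, 0, 6.93],
    [50, 0, 0, 0, 0, 0, 6.93],
    [50, 0, 0, 0, 0, 0, 6.93],
    [50, 0, 0, 0, 0, 0, 6.93],
    [50, 0, 0, 0, 0, 0, 6.93],
    [50, 0, 0, 0, 0, 0, 6.93],
    [50, 0, 0, 0, 0, 0, 6.93],
    [50, 0, 0, 0, 0, 0, 6.93],
    [50, 0, 0, 0, 0, 0, 6.93]
  ]
}}

```text
time: 3.98
tool_pos: [449.7, 5.1, 253.2]
tcp_rot: [176.9, -0.7, -127.8]
ft_force: [-10.6, -45.0, 18.1]
grip_width: 0.589
grasp_force: 0.0
```

Request:
{"name": "step_arm", "arguments": {
  "rows": [
    [50, 0, 0, 0, 0, 0, 6.93],
    [50, 0, 0, 0, 0, 0, 6.93],
    [50, 0, 0, 0, 0, 0, 6.93],
    [50, 0, 0, 0, 0, 0, 6.93],
    [50, 0, 0, 0, 0, 0, 6.93],
    [50, 0, 0, 0, 0, 0, 6.93],
    [50, 0, 0, 0, 0, 0, 0],
    [50, 0, 0, 0, 0, 0, 0]
  ]
}}

```text
time: 4.65
tool_pos: [330.3, -114.3, 229.4]
tcp_rot: [172.6, -0.7, -160.5]
ft_force: [0.8, -0.6, -0.5]
grip_width: 0.587
grasp_force: 0.0
```

```bash
python3 - <<'E'
from m import *
s=r.state(); print(s['tool_pos'],s['tcp_rot'],s['qpos'])
im,d,c=shot('wrist'); print(c['origin'],c['rotation'])
np.savez('wb0.npz',im=im,d=d,**{k:np.array(v) for k,v in c.items()})
cv2.imwrite('pics/wb.png',im[:,:,::-1])
E
```

```text
[ 330.3 -114.3  229.4] [ 172.6   -0.7 -160.5] [ -23.3   52.5   86.5  131.3  -57.3   70.1 -152.1]
[ 269.4 -154.5  371.6] [164.   -7.3 109.6]
```

View pics/wb.png

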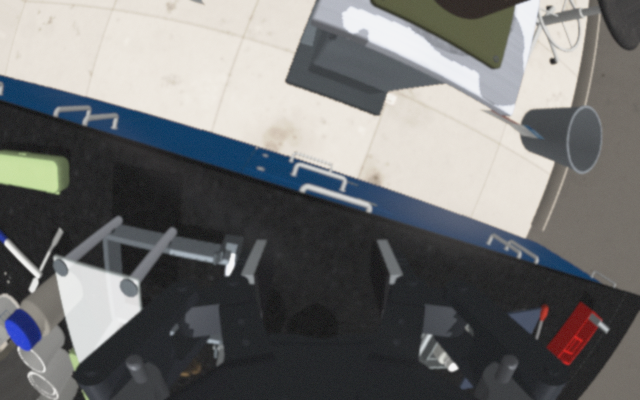

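Request:
{"name": "step_arm", "arguments": {
  "rows": [
    [50, -20, 8, -4, 0, 0, -5],
    [50, -20, 8, -4, 0, 0, -5],
    [50, -20, 8, -4, 0, 0, -5],
    [50, -20, 8, -4, 0, 0, -5],
    [50, -20, 8, -4, 0, 0, -5],
    [50, -20, 8, -4, 0, 0, -5],
    [50, 0, 0, 0, 0, 0, -6],
    [50, 0, 0, 0, 0, 0, -6]
  ]
}}

```text
time: 5.37
tool_pos: [408.6, -11.0, 260.8]
tcp_rot: [174.1, 4.3, -117.7]
ft_force: [-0.5, -0.5, 0.7]
grip_width: 0.584
grasp_force: 0.0
```

```bash
python3 - <<'E'
from m import *
s=r.state(); print(s['tool_pos'],s['tcp_rot'],s['qpos'])
E
```

```text
[408.6 -11.  260.8] [ 174.1    4.3 -117.7] [ -40.1   47.2   80.7  121.6  -53.8   70.1 -138.8]
```

Request:
{"name": "step_arm", "arguments": {
  "rows": [
    [50, 0, 0, 0, 0, 0, -6.7],
    [50, 0, 0, 0, 0, 0, -6.7],
    [50, 0, 0, 0, 0, 0, -6.7],
    [50, 0, 0, 0, 0, 0, -6.7],
    [50, 0, 0, 0, 0, 0, -6.7],
    [50, 0, 0, 0, 0, 0, -6.7],
    [50, 0, 0, 0, 0, 0, -6.7],
    [50, 0, 0, 0, 0, 0, -6.7],
    [50, 0, 0, 0, 0, 0, -6.7],
    [50, 0, 0, 0, 0, 0, -6.7],
    [50, 0, 0, 0, 0, 0, -6.7],
    [50, 0, 0, 0, 0, 0, -6.7],
    [50, 0, 0, 0, 0, 0, -6.7],
    [50, 0, 0, 0, 0, 0, -6.7],
    [50, 0, 0, 0, 0, 0, -6.7],
    [50, 0, 0, 0, 0, 0, -6.7],
    [50, 0, 0, 0, 0, 0, -6.7],
    [50, 0, 0, 0, 0, 0, -6.7]
  ]
}}

```text
time: 6.87
tool_pos: [408.1, -12.2, 260.9]
tcp_rot: [-173.2, 2.8, 3.1]
ft_force: [-0.7, -0.5, 0.8]
grip_width: 0.585
grasp_force: 0.0
```

```bash
python3 - <<'E'
from m import *
s=r.state(); print(s['tool_pos'],s['tcp_rot'],s['qpos'])
E
```

```text
[408.1 -12.2 260.9] [-173.2    2.8    3.1] [-28.3  29.   45.1 121.2 -35.5  48.4 -46.8]
```

Request:
{"name": "step_arm", "arguments": {
  "rows": [
    [50, 20, 0, 0, 0, 0, 0],
    [50, 20, 0, 0, 0, 0, 0],
    [50, 20, 0, 0, 0, 0, 0],
    [50, 0, 0, 0, 0, 0, -6.9],
    [50, 0, 0, 0, 0, 0, -6.9],
    [50, 0, 0, 0, 0, 0, -6.9],
    [50, 0, 0, 0, 0, 0, -6.9],
    [50, 0, 0, 0, 0, 0, -6.9],
    [50, 0, 0, 0, 0, 0, -6.9],
    [50, 0, 0, 0, 0, 0, -6.9],
    [50, 0, 0, 0, 0, 0, -6.9],
    [50, 0, 0, 0, 0, 0, -6.9],
    [50, 0, 0, 0, 0, 0, -6.9],
    [50, 0, 0, 0, 0, 0, -6.9],
    [50, 0, 0, 0, 0, 0, -6.9],
    [50, 0, 0, 0, 0, 0, -6.9]
  ]
}}

```text
time: 8.2
tool_pos: [467.8, -9.5, 257.7]
tcp_rot: [-177.1, -6.7, 92.4]
ft_force: [0.5, -0.4, -0.3]
grip_width: 0.589
grasp_force: 0.0
```

```bash
python3 - <<'E'
from m import *
s=r.state(); print(s['tool_pos'],s['tcp_rot'],s['qpos'])
E
```

```text
[467.8  -9.5 257.7] [-177.1   -6.7   92.4] [-10.4  28.2  16.3 111.8 -19.5  46.4  21.1]
```

Request:
{"name": "step_arm", "arguments": {
  "rows": [
    [50, 0, 0, 0, 0, 0, -6.97],
    [50, 0, 0, 0, 0, 0, -6.97],
    [50, 0, 0, 0, 0, 0, -6.97],
    [50, 0, 0, 0, 0, 0, -6.97],
    [50, 0, 0, 0, 0, 0, -6.97],
    [50, 0, 0, 0, 0, 0, -6.97],
    [50, 0, 0, 0, 0, 0, -6.97],
    [50, 0, 0, 0, 0, 0, -6.97],
    [50, 0, 0, 0, 0, 0, -6.97],
    [50, 0, 0, 0, 0, 0, -6.97],
    [50, 0, 0, 0, 0, 0, -6.97],
    [50, 0, 0, 0, 0, 0, -6.97],
    [50, 0, 0, 0, 0, 0, -6.97],
    [50, 0, 0, 0, 0, 0, 0]
  ]
}}

```text
time: 9.37
tool_pos: [467.8, -9.8, 257.7]
tcp_rot: [173.2, -2.9, -176.8]
ft_force: [1.3, -1.2, 0.3]
grip_width: 0.586
grasp_force: 0.0
```

```bash
cat > go.py <<'E'
import sys
from m import *
# usage: go.py x y z roll pitch yaw -> shift (tool frame now) and rotvec (tool)
a=list(map(float,sys.argv[1:])); s=r.state()
R0=R.from_euler('xyz',s['tcp_rot'],degrees=True); R1=R.from_euler('xyz',a[3:],degrees=True)
print(s['time'],s['tool_pos'],s['tcp_rot'],'q',s['qpos'],'F',s['ft_force'])
print('rotvec',np.degrees((R0.inv()*R1).as_rotvec()))
p=np.array(a[:3])-s['tool_pos']
print('shift before turn',R0.inv().apply(p),'after turn',R1.inv().apply(p))
E
python3 go.py 521.7 118.5 200 180 0 -177; python3 - <<'E'
from m import *
im,d,c=shot('wrist'); print(r.state()['tool_pos'],c['origin'],c['rotation'])
np.savez('wc0.npz',im=im,d=d,**{k:np.array(v) for k,v in c.items()})
cv2.imwrite('pics/wc.png',im[:,:,::-1])
E
```

```text
9.3667 [467.8  -9.8 257.7] [ 173.2   -2.9 -176.8] q [  7.6  27.6 -11.1 110.9  -2.3  44.9  92.2] F [ 1.3 -1.2  0.3]
rotvec [ 6.8 -2.9 -0. ]
shift before turn [-63.7 117.9  68.9] after turn [-60.6 125.3  57.7]
[467.7  -9.9 257.6] [402.1 -29.4 402.7] [166.2  -6.7  92.5]
```

View pics/wc.png

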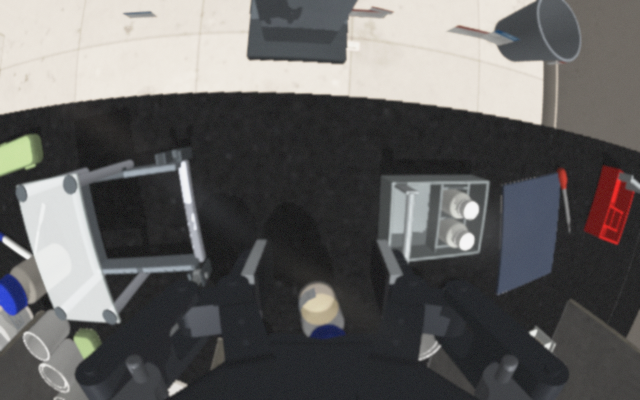

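```bash
python3 - <<'E'
from m import *
im,d,c=load('wc')
for n,u,v,z in [('barN',408,187,83),('barF',408,258,83),('trayTN',489,180,48),('TF',487,260,48),('LN',382,177,48),('sillN',186,165,16),('sillF',199,259,16),('deckNL',70,184,144),('deckFL',115,318,141)]:
    print(n,fray(c,u,v,z))
im,d,c=load('top'); P=cloud(d,c); X,Y,Z=P.transpose(2,0,1)
h=cv2.cvtColor(im,cv2.COLOR_RGB2HSV)
# deck corners: points z 132-150 away from bar
m=(X>420)&(X<650)&(Y>-345)&(Y<-200)&(Z>125)&(Z<150); print(rect(P,m))
# sill: bright, per-column centroid along x
m=(X>462)&(X<585)&(Y>-180)&(Y<-125)&(Z>4)&(Z<26)&(h[...,2]>110)
q=P[m]; print(len(q),np.polyfit(q[:,0]-525,q[:,1],1),q[:,2].mean())
im,d,c=load('scene'); P=cloud(d,c); X,Y,Z=P.transpose(2,0,1); h=cv2.cvtColor(im,cv2.COLOR_RGB2HSV)
m=(X>462)&(X<585)&(Y>-180)&(Y<-125)&(Z>4)&(Z<26)&(h[...,2]>110)
q=P[m]; print(len(q),np.polyfit(q[:,0]-525,q[:,1],1),q[:,2].mean())
E
```

```text
barN [466.3 109.7  83. ]
barF [554.2 121.3  83. ]
trayTN [459.8 251.7  48. ]
TF [583.5 276.5  48. ]
LN [461.8  89.2  48. ]
sillN [ 456.  -156.3   16. ]
sillF [ 586.7 -147.    16. ]
deckNL [ 455.2 -246.5  144. ]
deckFL [ 609.1 -223.9  141. ]
(1166, ((540.3113403320312, -280.6629638671875), (172.52725219726562, 106.49774932861328), 7.461759567260742))
89 [   0.1 -152.7] 15.437935957808891
91 [   0.1 -151.2] 13.39445204288852
```

Request:
{"name": "step_arm", "arguments": {
  "rows": [
    [50, 0, 0, 0, 6.8, -2.9, 0],
    [50, 0, 0, 0, 0, 0, 0],
    [50, -15, 31, 0, 0, 0, 0],
    [50, -15, 31, 10, 0, 0, 0],
    [50, -15, 31, 20, 0, 0, 0],
    [50, -15.6, 32, 28, 0, 0, 0],
    [50, 0, 0, 0, 0, 0, 0],
    [50, 0, 0, 0, 0, 0, 0]
  ]
}}

```text
time: 10.08
tool_pos: [519.9, 117.9, 200.4]
tcp_rot: [179.8, -0.3, -177.1]
ft_force: [-0.2, -0.7, 0.3]
grip_width: 0.586
grasp_force: 0.0
```

Request:
{"name": "step_arm", "arguments": {
  "rows": [
    [50, 0, 0, 20, 0, 0, 0],
    [50, 0, 0, 30, 0, 0, 0],
    [50, 0, 0, 30, 0, 0, 0],
    [50, 0, 0, 30, 0, 0, 0],
    [50, 0, 0, 20, 0, 0, 0],
    [50, 0, 0, 11, 0, 0, 0],
    [50, 0, 0, 0, 0, 0, 0],
    [5, 0, 0, 0, 0, 0, 0],
    [5, 0, 0, 0, 0, 0, 0],
    [5, 0, 0, 0, 0, 0, 0],
    [5, 0, 0, 0, 0, 0, 0],
    [5, 0, 0, 0, 0, 0, 0],
    [5, 0, 0, 0, 0, 0, 0],
    [5, 0, 0, 0, 0, 0, 0]
  ],
  "squeeze": 50
}}

```text
time: 11.25
tool_pos: [521.8, 116.6, 62.6]
tcp_rot: [179.7, 0.1, -177.2]
ft_force: [-0.8, 1.6, 5.9]
grip_width: 0.095
grasp_force: 48.8
```

Request:
{"name": "step_arm", "arguments": {
  "rows": [
    [5, 0, 0, -4, 1.5, 0, 0],
    [5, 0, 0, -4, 1.7, 0, 0],
    [5, 0, 0, -4, 1.7, 0, 0],
    [5, 0, 0, -4, 1.7, 0, 0],
    [5, 0, 0, -4, 1.7, 0, 0],
    [5, 0, 0, -4, 1.7, 0, 0],
    [5, 0, 0, 0, 0, 0, 0],
    [5, 0, 0, 0, 0, 0, 0]
  ]
}}

```text
time: 11.92
tool_pos: [520.7, 118.3, 85.0]
tcp_rot: [-170.3, -0.0, -177.2]
ft_force: [1.0, 0.6, -4.7]
grip_width: 0.095
grasp_force: 49.3
```

```bash
python3 - <<'E'
from m import *
s=r.state(); print(s['tool_pos'],s['tcp_rot'],s['ft_force'])
im,d,c=shot('top'); P=cloud(d,c); X,Y,Z=P.transpose(2,0,1)
for y in range(105,290,10):
    m=(X>460)&(X<585)&(abs(Y-y)<5)&(Z>30)&(Z<120); 
    # side walls rim height: percentile at side bands
    print(y, [ (np.nanmax(Z[m&(abs(X-x0)<12)]).round(0) if (m&(abs(X-x0)<12)).any() else None) for x0 in (462,575)])
E
python3 go.py 525.5 -118 84 -170 0 -173.7
```

```text
[520.7 118.3  85. ] [-170.3   -0.  -177.2] [ 1.   0.6 -4.7]
105 [np.float64(75.0), np.float64(72.0)]
115 [np.float64(110.0), np.float64(96.0)]
125 [np.float64(105.0), np.float64(109.0)]
135 [np.float64(74.0), np.float64(105.0)]
145 [None, None]
155 [None, None]
165 [None, None]
175 [None, None]
185 [None, None]
195 [None, None]
205 [None, None]
215 [None, None]
225 [None, None]
235 [None, None]
245 [None, None]
255 [None, None]
265 [None, None]
275 [None, None]
285 [None, None]
11.9667 [520.6 117.7  84.9] [-170.2   -0.1 -177.2] q [-27.7  47.3   7.3 110.6   8.6  25.9  62.3] F [ 0.1  1.4 -4.9]
rotvec [ 0.2 -0.7 -3.5]
shift before turn [   6.5 -232.1   40.8] after turn [  21.  -231.1   41.6]
```

```bash
python3 - <<'E'
from m import *
for n in ['scene','top']:
    im,d,c=shot(n); P=cloud(d,c); X,Y,Z=P.transpose(2,0,1)
    for y in range(95,285,15):
        m=(X>450)&(X<590)&(abs(Y-y)<5)&(Z>8)&(Z<120)&((abs(X-520)>46)|(y>235))
        if m.any(): print(n,y,m.sum(),np.nanmin(X[m]),np.nanmax(X[m]),np.percentile(Z[m],95))
E
```

```text
scene 95 6 464.34979581040875 571.7254127899414 49.993993183290115
scene 110 31 464.15566723159327 571.1289190009047 102.54305913402567
scene 125 41 462.98764649296226 572.1529676605217 104.18659241988541
scene 140 18 461.2166046528182 571.643440082806 66.52814775726094
scene 155 12 462.21377945846496 572.4963241210187 64.08557514205904
scene 170 15 461.1093407029298 571.9841187938655 60.14137952833125
scene 185 20 459.8129060080577 571.6775692326406 57.91923327190618
scene 200 17 459.2847360388216 569.4471194350887 55.7770036842086
scene 215 26 457.3785824642048 571.2031693711592 55.57385783468851
scene 230 11 456.89943734658397 567.5370444492703 54.17669220747848
scene 245 163 457.1753239604881 568.1879398791477 47.93148675711139
scene 260 1 541.6560701915198 541.6560701915198 51.86706229004358
top 95 6 468.2134511420283 569.2368319853632 61.30515417202628
top 110 17 467.9314311958379 573.8077176753962 106.04452932256585
top 125 10 465.70919480207334 570.2734523253198 107.72126727844169
top 140 1 465.33333124379396 465.33333124379396 45.77039281957127
top 275 1 510.68961944224117 510.68961944224117 8.702632954733645
```

Request:
{"name": "step_arm", "arguments": {
  "rows": [
    [5, 0, 0, 0, 0, -0.2, -1.2],
    [5, 0, 0, 0, 0, -0.2, -1.2],
    [5, 0, 0, 0, 0, -0.2, -1.1],
    [5, 0.56, -6, 1.06, 0, 0, 0],
    [5, 0.94, -10, 1.76, 0, 0, 0],
    [5, 1.32, -14, 2.46, 0, 0, 0],
    [5, 1.32, -14, 2.46, 0, 0, 0],
    [5, 1.32, -14, 2.46, 0, 0, 0],
    [5, 1.32, -14, 2.46, 0, 0, 0],
    [5, 1.32, -14, 2.46, 0, 0, 0],
    [5, 1.32, -14, 2.46, 0, 0, 0],
    [5, 1.32, -14, 2.46, 0, 0, 0],
    [5, 1.32, -14, 2.46, 0, 0, 0],
    [5, 1.32, -14, 2.46, 0, 0, 0],
    [5, 1.32, -14, 2.46, 0, 0, 0],
    [5, 1.32, -14, 2.46, 0, 0, 0],
    [5, 1.32, -14, 2.46, 0, 0, 0],
    [5, 1.32, -14, 2.46, 0, 0, 0],
    [5, 0.94, -10, 1.76, 0, 0, 0],
    [5, 0.56, -6, 1.06, 0, 0, 0]
  ]
}}

```text
time: 13.73
tool_pos: [523.0, -104.3, 84.4]
tcp_rot: [-170.1, -0.2, -173.9]
ft_force: [-0.2, 0.8, -4.9]
grip_width: 0.093
grasp_force: 49.3
```

```bash
python3 go.py 525.4 -151.5 85 -170 0 -173.7; python3 - <<'E'
from m import *
im,d,c=shot('scene'); np.savez('sc10.npz',im=im,d=d,**{k:np.array(v) for k,v in c.items()}); P=cloud(d,c); X,Y,Z=P.transpose(2,0,1)
for y in range(-150,80,12):
    m=(X>430)&(X<600)&(abs(Y-y)<5)&(Z>8)&(Z<120)&((abs(X-515)>40)|(y>0))
    if m.any(): print(y,m.sum(),np.nanmin(X[m]),np.nanmax(X[m]),np.percentile(Z[m],95))
E
```

```text
13.7333 [ 523.  -104.3   84.4] [-170.1   -0.2 -173.9] q [ -3.3  46.3   5.7 115.1  18.1  18.7  79.5] F [-0.2  0.8 -4.9]
rotvec [ 0.1 -0.2 -0.2]
shift before turn [  2.7 -46.6   7.6] after turn [  2.8 -46.6   7.6]
-150 27 433.1720576052792 599.9209680883828 60.383153702280765
-138 6 595.1689400960439 599.4117239704075 90.69554022400769
-126 6 469.44107066508695 596.2183333208934 67.85633497909402
-114 48 467.01620078456193 575.947696707323 78.25027326713098
-102 33 465.2823179900812 573.2046006722189 105.34211300650884
-90 23 464.90711959952534 573.4925375628258 104.82303545408143
-78 8 464.0487377066437 574.9452379894312 64.6641208119855
-66 9 460.7914512082705 569.1211297672738 67.06841484816736
-54 14 460.7113306573319 570.2314855662052 64.71243455552762
-42 22 437.6951080798252 569.7283694256257 60.438725046896465
-30 16 457.7778283439017 570.1248099787821 59.85146699882807
-18 20 456.9850208538361 565.0769341575156 58.35111258412302
-6 24 454.99709963033365 567.6343680369632 57.232441948277106
6 21 453.6237426598413 563.2762329378306 58.04459135096681
18 81 452.70755153442036 562.4026793035308 49.297792928664876
30 71 461.2504522416948 561.1862763262259 50.79234995812192
42 1 522.2975753871268 522.2975753871268 8.830923194382422
```

Request:
{"name": "step_arm", "arguments": {
  "rows": [
    [5, 0.6, -7, 1.1, 0, 0, 0],
    [5, 0.6, -10, 1.7, 0, 0, 0],
    [5, 0.6, -12, 2, 0, 0, 0],
    [5, 0.6, -11, 1.7, 0, 0, 0],
    [5, 0.4, -7, 1.1, 0, 0, 0],
    [5, 0, 0, 0, 0, 0, 0],
    [5, 0, 0, 0, 0, 0, 0],
    [5, 0, 0, 0, 0, 0, 0],
    [5, 0, 0, 0, 0, 0, 0]
  ]
}}

```text
time: 14.53
tool_pos: [527.1, -149.0, 85.2]
tcp_rot: [-170.1, -0.1, -173.7]
ft_force: [0.4, -3.2, -0.4]
grip_width: 0.099
grasp_force: 49.5
```

```bash
python3 go.py 525.4 -151.5 78 -172 0 -173.7; python3 - <<'E'
from m import *
im,d,c=shot('scene'); im2,_,_=shot('wrist')
big=cv2.resize(im[110:260,280:420],None,fx=2.6,fy=2.6,interpolation=cv2.INTER_CUBIC)
w=cv2.resize(im2,(427,267)); o=np.zeros((390,800,3),np.uint8); o[:,:364]=big; o[:267,370:797]=w
cv2.imwrite('pics/mid.png',o[:,:,::-1])
P=cloud(d,c); X,Y,Z=P.transpose(2,0,1)
for y in range(-190,40,12):
    m=(X>430)&(X<600)&(abs(Y-y)<5)&(Z>8)&(Z<120)&((abs(X-515)>40)|(y>-50))
    if m.any(): print(y,m.sum(),np.nanmin(X[m]),np.nanmax(X[m]),np.percentile(Z[m],95))
E
```

```text
14.5333 [ 527.1 -149.    85.2] [-170.1   -0.1 -173.7] q [  2.3  46.4   4.6 113.5  19.6  19.3  83.3] F [ 0.4 -3.2 -0.4]
rotvec [-1.9 -0.1  0. ]
shift before turn [ 2.  -1.   7.5] after turn [ 2.  -1.3  7.5]
-190 3 459.0025760274004 464.20579819040256 43.63928937909575
-178 16 431.62380934988573 459.42682624669465 61.39286478630049
-166 38 436.7034835755385 578.2190106265041 63.505656400730444
-154 69 433.23131986146956 598.9102012181264 75.78932281510711
-142 34 436.1392703870916 599.4850818629311 103.68643985714337
-130 20 466.6429595167934 599.1467997147712 105.7321564450244
-118 12 467.15098139356576 579.5333083045895 67.06642940481905
-106 13 464.74483746197217 574.7807954253199 66.21736249681689
-94 13 462.9362614477609 575.6227942491702 63.636139517136414
-82 12 461.3053759629426 571.9770416959221 62.73905358250085
-70 21 461.6933463444668 571.2171363281643 63.077713426047694
-58 17 459.8553155773003 568.2443872237334 54.986499059045215
-46 101 458.6969549511995 569.0399525431567 83.55932765423836
-34 22 458.4839088738344 565.2593845834544 43.556311617101535
-22 116 456.63028850077825 567.2614399037225 48.43419589195872
-10 18 519.9336432665676 560.9397152785017 51.72375631033102
```

View pics/mid.png

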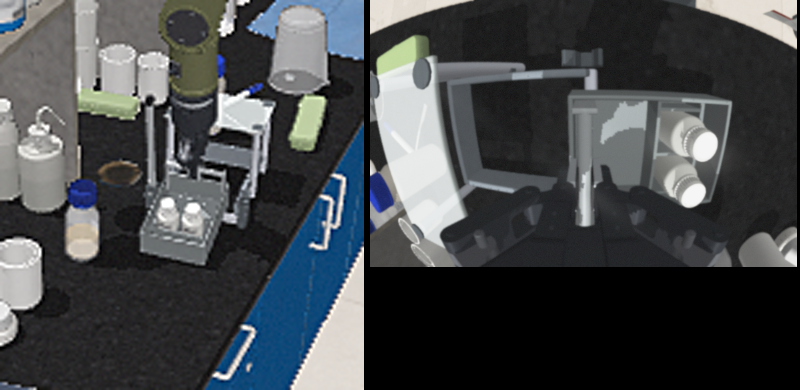

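Request:
{"name": "step_arm", "arguments": {
  "rows": [
    [5, 0.5, -0.5, 2, -0.5, 0, 0],
    [5, 0.5, -0.5, 2, -0.5, 0, 0],
    [5, 0.5, 0, 2, -0.5, 0, 0],
    [5, 0, 0, 2, -0.5, 0, 0],
    [5, 0, 0, 0, 0, 0, 0],
    [5, 0, 0, 0, 0, 0, 0],
    [5, 0, 0, 0, 0, 0, 0]
  ]
}}

```text
time: 15.22
tool_pos: [526.4, -151.1, 79.1]
tcp_rot: [-172.2, 0.1, -173.7]
ft_force: [-3.2, 1.0, 19.1]
grip_width: 0.097
grasp_force: 51.7
```

Request:
{"name": "step_arm", "arguments": {
  "rows": [
    [5, 0, 0, -1, 0, 0, 0],
    [36, 0, 0, 0, 0, 0, 0],
    [36, 0, 0, 0, 0, 0, 0],
    [36, 0, 0, 0, 0, 0, 0],
    [36, 0, 0, 0, 0, 0, 0],
    [36, 0, 0, -10, 0, 0, 0],
    [36, 0, 0, -20, 0, 0, 0],
    [36, 0, 0, -30, 0, 0, 0],
    [36, 0, 0, -35, 0, 0, 0],
    [36, 0, 0, -30, 0, 0, 0],
    [36, 0, 0, -10, 0, 0, 0],
    [36, 0, 0, 0, 0, 0, 0]
  ]
}}

```text
time: 16.22
tool_pos: [525.6, -132.2, 215.0]
tcp_rot: [-172.1, 0.3, -173.7]
ft_force: [0.5, -0.8, -0.3]
grip_width: 0.422
grasp_force: 0.0
```

```bash
python3 - <<'E'
from m import *
for n in ['scene','top']:
  im,d,c=shot(n)
  P=cloud(d,c); X,Y,Z=P.transpose(2,0,1)
  m=(X>440)&(X<585)&(Y>-185)&(Y<40)&(Z>35)&(Z<72)
  for y in range(-200,20,12):
    k=m&(abs(Y-y)<5)
    if k.any(): print(n,y,k.sum(),np.nanmin(X[k]),np.nanmax(X[k]),np.percentile(Z[k],95))
E
python3 go.py 506 30 215 -160 0 96.3
```

```text
scene -188 1 461.46260654718355 461.46260654718355 41.58508184357265
scene -176 17 440.41843898425645 541.9956139483905 61.99167305918873
scene -164 90 447.90553619798095 573.0883015391227 67.00621379415118
scene -152 19 440.5582300919273 575.7811156450482 69.60878920678996
scene -140 10 469.3441463336331 578.0976652315161 66.69268347245279
scene -128 8 467.8171113822818 579.1293598871333 61.7005817721906
scene -116 12 466.0555726426301 576.6530952740069 61.48709193172162
scene -104 9 465.0466919873848 573.8244483288547 60.54093016552961
scene -92 13 465.5003158743911 570.9249514814917 58.873230929750385
scene -80 12 461.86261697393616 569.7118084659737 56.05769858540311
scene -68 24 460.92127637677544 568.39214542461 62.36961041314589
scene -56 76 458.12365881043155 568.1472423234628 67.10870066473905
scene -44 40 459.2647398487381 569.0307330634031 63.198683510726475
scene -32 11 458.6104041169336 566.9347455156538 53.02693571249279
scene -20 48 455.0589997536692 557.9453841148076 51.42735587430903
scene -8 7 505.2810112789029 560.5792609567827 53.61976621594674
top -104 3 466.7111823499655 470.2831475981658 59.569901390176504
top -92 14 466.10568912147323 572.8960011859066 57.11944675399286
top -80 24 466.379232175747 573.720921126702 66.3708595555485
top -68 26 462.826498859715 573.5360492290993 68.59128062872259
top -56 25 462.69883055788534 570.123541047944 64.05892866901486
top -44 25 462.69673346594294 569.624588322689 58.28330813926859
top -32 6 458.9450468576746 565.7619542313178 55.466341453526525
top -20 24 458.9937685810578 567.1932998843038 53.5869898575124
16.3167 [ 523.3 -132.6  211.6] [-172.2   -0.1 -173.7] q [  6.2  33.8  -2.6 108.4  15.2  37.5  88.3] F [-0.5  0.1 -0.3]
rotvec [ 9.5 21.6 87.5]
shift before turn [ -0.6 161.5 -25.6] after turn [163.5  -0.6  -3.4]
```

Request:
{"name": "step_arm", "arguments": {
  "rows": [
    [60, 0, 25, -4, 0, 0, 0],
    [60, 0, 32, -5, 0, 0, 0],
    [60, 0, 32, -5, 0, 0, 0],
    [60, 0, 32, -5, 0, 0, 0],
    [60, 0, 32, -5, 0, 0, 0],
    [60, 0, 15, -2, 0, 0, 0],
    [60, 0, 0, 0, 0, 0, 0]
  ]
}}

```text
time: 16.9
tool_pos: [503.7, 41.4, 212.7]
tcp_rot: [-172.3, -0.3, -173.2]
ft_force: [0.4, 0.2, -0.0]
grip_width: 0.701
grasp_force: 0.0
```

```bash
python3 go.py 507 25 200 180 20 96.3
```

```text
16.9 [503.7  41.4 212.7] [-172.3   -0.3 -173.2] q [-14.   32.5  -1.4 111.5  13.5  38.3  70.7] F [ 0.4  0.2 -0. ]
rotvec [ 9.5 -9.8 90.1]
shift before turn [ -1.4 -14.8  14.8] after turn [-11.3   1.5  17.7]
```

Request:
{"name": "step_arm", "arguments": {
  "rows": [
    [60, 0, 0, 0, 0.73, -0.75, 6.93],
    [60, 0, 0, 0, 0.73, -0.75, 6.93],
    [60, 0, 0, 0, 0.73, -0.75, 6.93],
    [60, 0, 0, 0, 0.73, -0.75, 6.93],
    [60, 0, 0, 0, 0.73, -0.75, 6.93],
    [60, 0, 0, 0, 0.73, -0.75, 6.93],
    [60, 0, 0, 0, 0.73, -0.75, 6.93],
    [60, 0, 0, 0, 0.73, -0.75, 6.93],
    [60, 0, 0, 0, 0.73, -0.75, 6.93],
    [60, 0, 0, 0, 0.73, -0.75, 6.93],
    [60, 0, 0, 0, 0.73, -0.75, 6.93],
    [60, 0, 0, 0, 0.73, -0.75, 6.93],
    [60, 0, 0, 0, 0.73, -0.75, 6.93],
    [60, 0, 0, 0, 0, 0, 0],
    [60, 0, 0, 0, 0, 0, 0]
  ]
}}

```text
time: 18.15
tool_pos: [504.6, 35.3, 213.8]
tcp_rot: [-180.0, 20.2, 96.0]
ft_force: [-0.3, 0.8, 0.0]
grip_width: 0.701
grasp_force: 0.0
```

```bash
python3 go.py 507 20 24 180 20 96.3
```

```text
18.15 [504.6  35.3 213.8] [-180.    20.2   96. ] q [-43.8  39.8  37.1 112.4  -4.4  36.7  -3.5] F [-0.3  0.8  0. ]
rotvec [-0.1  0.2 -0.3]
shift before turn [ 51.    0.8 183.5] after turn [ 50.4   0.7 183.7]
```

Request:
{"name": "step_arm", "arguments": {
  "rows": [
    [60, 4, 0, 15, 0, 0, 0],
    [60, 7, 0.1, 25, 0, 0, 0],
    [60, 7, 0.1, 25, 0, 0, 0],
    [60, 7, 0.1, 25, 0, 0, 0],
    [60, 7, 0.1, 25, 0, 0, 0],
    [60, 7, 0.1, 25, 0, 0, 0],
    [60, 6, 0.1, 22, 0, 0, 0],
    [60, 4, 0.1, 15, 0, 0, 0],
    [60, 1.5, 0, 6.5, 0, 0, 0],
    [60, 0, 0, 0, 0, 0, 0],
    [60, 0, 0, 0, 0, 0, 0]
  ]
}}

```text
time: 19.07
tool_pos: [508.0, 20.4, 25.4]
tcp_rot: [179.8, 20.1, 95.9]
ft_force: [0.8, -0.4, 0.2]
grip_width: 0.702
grasp_force: 0.0
```

```bash
python3 go.py 509.2 0 24 180 20 96.3;python3 go.py 525.5 -152.5 24 180 20 96.3
```

```text
19.0667 [508.   20.4  25.4] [179.8  20.1  95.9] q [-35.3  57.9  26.  117.6 -10.6  12.5  -3.5] F [ 0.8 -0.4  0.2]
rotvec [ 0.   0.1 -0.4]
shift before turn [-18.7  -0.9   8.3] after turn [-18.7  -1.    8.3]
19.0667 [508.   20.4  25.4] [179.8  20.1  95.9] q [-35.3  57.9  26.  117.6 -10.6  12.5  -3.5] F [ 0.8 -0.4  0.2]
rotvec [ 0.   0.1 -0.4]
shift before turn [-162.7   -0.4   61. ] after turn [-162.8   -1.5   60.8]
```

Request:
{"name": "step_arm", "arguments": {
  "rows": [
    [60, -8, -0.1, 3, 0, 0, -0.4],
    [60, -8, -0.1, 3, 0, 0, 0],
    [60, -5.6, -0.1, 2.1, 0, 0, 0],
    [60, -5.6, -0.1, 2.1, 0, 0, 0],
    [60, -5.6, -0.1, 2.1, 0, 0, 0],
    [60, -5.6, -0.1, 2.1, 0, 0, 0],
    [60, -5.6, -0.1, 2.1, 0, 0, 0],
    [60, -5.6, -0.1, 2.1, 0, 0, 0],
    [60, -5.6, -0.1, 2.1, 0, 0, 0],
    [60, -5.6, -0.1, 2.1, 0, 0, 0],
    [60, -5.6, -0.1, 2.1, 0, 0, 0],
    [60, -5.6, -0.1, 2.1, 0, 0, 0],
    [60, -5.6, -0.1, 2.1, 0, 0, 0],
    [60, -5.6, -0.1, 2.1, 0, 0, 0]
  ]
}}

```text
time: 20.23
tool_pos: [517.0, -64.7, 24.0]
tcp_rot: [179.9, 19.8, 96.5]
ft_force: [-0.3, 8.9, 3.8]
grip_width: 0.699
grasp_force: 4.0
```

```bash
cat > tr.py <<'E'
from m import *
for n in ['scene','top']:
  im,d,c=shot(n)
  P=cloud(d,c); X,Y,Z=P.transpose(2,0,1)
  for y in range(-330,0,15):
    k=(X>463-.11*(y+152))&(X<592-.11*(y+152))&(Z>25)&(Z<112)&(abs(Y-y)<5)&(abs(X-525.5+.11*(Y+152.5))>44)
    if k.sum()>2: print(n,y,k.sum(),'off',((np.nanmin(X[k])+np.nanmax(X[k]))/2-525.5+.11*(y+152.5)),np.nanmax(X[k])-np.nanmin(X[k]),np.percentile(Z[k],90))
E
python3 tr.py; python3 go.py 525.5 -152.5 24 180 20 96.3
```

```text
scene -330 8 off -49.46562431519887 9.4430217121714 41.33036369085632
scene -315 7 off 5.180968645108919 99.5669137843035 42.89647224274909
scene -210 9 off -52.187735458279306 7.658035781456817 89.94944450745508
scene -195 13 off -50.74899839564789 9.566910313104358 101.16735647323995
scene -180 10 off -53.26126754152474 4.999583631239773 74.21882681836307
scene -165 6 off -54.100312812973584 2.881889808421363 60.0287777134007
scene -150 7 off -49.43351414185938 10.886879390232309 60.06274124287506
scene -135 4 off -50.370193004265346 9.04884644636303 57.12076279175808
scene -120 7 off -54.06326079251407 3.366252742298286 62.823182998845276
scene -105 5 off -54.11414326988747 2.4387967566426028 56.666090559524584
scene -90 4 off -0.24309571698745458 108.51179190275559 51.52461443752113
scene -45 16 off -2.3386794357798983 119.5781870489269 83.90380927709003
scene -30 21 off -0.816632858452488 123.05955443592109 110.369972835785
scene -15 5 off 58.499356655701604 8.161804268697438 110.1356544409887
top -225 5 off 6.534015558634815 118.13608525994829 68.95519882788685
top -210 16 off 
[... 334 characters left out ...]
7
top -135 12 off 1.357021163846116 109.6524236263815 68.21704095910812
top -120 8 off 1.4821544815711833 106.74531210128407 59.97586159137795
top -105 11 off 1.3294811146202843 109.08080258949121 62.41936106764069
top -90 8 off 0.8471646579781691 106.54480588812504 57.817108821845025
top -75 9 off 3.6163224366852322 107.42486527049243 51.63918066295205
top -60 7 off -52.338344280855964 13.00715638650206 102.23898978920302
top -45 19 off 8.511338105623462 115.96225395715726 103.07997505859498
20.3333 [517.1 -66.3  24.2] [179.9  19.9  96.3] q [-25.   57.6  24.8 118.8  -6.5   7.7   2. ] F [1.2 2.7 0.1]
rotvec [ 0.1 -0.1  0. ]
shift before turn [-81.4  -1.2  29.8] after turn [-81.3  -1.1  29.9]
```

Request:
{"name": "step_arm", "arguments": {
  "rows": [
    [60, -5.6, -0.1, 2.05, 0, 0, 0],
    [60, -5.6, -0.1, 2.05, 0, 0, 0],
    [60, -5.6, -0.1, 2.05, 0, 0, 0],
    [60, -5.6, -0.1, 2.05, 0, 0, 0],
    [60, -5.6, -0.1, 2.05, 0, 0, 0],
    [60, -5.6, -0.1, 2.05, 0, 0, 0],
    [60, -5.6, -0.1, 2.05, 0, 0, 0],
    [60, -5.6, -0.1, 2.05, 0, 0, 0],
    [60, -5.6, -0.1, 2.05, 0, 0, 0],
    [60, -5.6, -0.1, 2.05, 0, 0, 0],
    [60, -5.6, -0.1, 2.05, 0, 0, 0],
    [60, 0, 0, 0, 0, 0, 0]
  ]
}}

```text
time: 21.33
tool_pos: [522.0, -134.9, 24.5]
tcp_rot: [180.0, 20.1, 96.1]
ft_force: [-0.1, 0.5, -0.3]
grip_width: 0.701
grasp_force: 0.1
```

```bash
python3 tr.py|grep top; python3 go.py 525.5 -152.5 24 180 20 96.3
```

```text
top -240 7 off 4.487637569309754 117.810574735783 57.5152514181345
top -225 9 off 6.13185328067234 117.52680722531909 59.20557613185506
top -210 14 off 5.7857821366425695 121.46830378414523 56.38240722773328
top -195 10 off 5.381796476808813 117.44280825493229 60.055822742928626
top -180 15 off 5.612719958066327 121.10596763600006 65.17634275412479
top -165 12 off 5.121250273847295 118.30448619794993 64.58986232143164
top -150 18 off 5.771018874669858 120.76596320221734 63.63555294303774
top -135 10 off 0.11373050573427013 110.65044716520651 86.50943286269838
top -120 13 off -1.2790908079970675 121.34470931029273 98.33471842063855
top -105 6 off 49.77648574386942 9.052309682161422 98.92943658362049
21.4333 [ 522.2 -134.1   24.5] [180.   20.1  96.2] q [-17.2  57.6  24.5 118.1  -3.4   5.8   5.9] F [-0.4 -0.1 -0.2]
rotvec [ 0.   0.1 -0.1]
shift before turn [-17.4   1.3   6.9] after turn [-17.4   1.3   6.9]
```

Request:
{"name": "step_arm", "arguments": {
  "rows": [
    [60, -2.9, 0.2, 1.1, 0, 0, 0],
    [60, -2.9, 0.2, 1.1, 0, 0, 0],
    [60, -2.9, 0.2, 1.1, 0, 0, 0],
    [60, -2.9, 0.2, 1.1, 0, 0, 0],
    [60, -2.9, 0.2, 1.1, 0, 0, 0],
    [60, -2.9, 0.2, 1.1, 0, 0, 0],
    [60, 0, 0, 0, 0, 0, 0],
    [60, 0, 0, 0, 0, 0, 0]
  ]
}}

```text
time: 22.1
tool_pos: [525.7, -152.1, 24.4]
tcp_rot: [179.9, 20.1, 96.2]
ft_force: [-0.2, 0.1, 0.1]
grip_width: 0.7
grasp_force: 0.1
```

```bash
python3 tr.py|grep top; python3 go.py 526 -156.5 24 180 20 96.3
```

```text
top -240 6 off 4.550360540081442 116.4462238731665 55.08707949099323
top -225 11 off 5.798813535395562 117.65001818432893 63.073582397116525
top -210 13 off 6.187765233766231 120.13239583896888 58.242945438601055
top -195 15 off 5.102447987298842 116.8526645164232 59.38495206899616
top -180 16 off 6.354951642728883 120.23691713503007 65.04038137449322
top -165 17 off 5.362435888783693 117.51872740841611 63.76310853837212
top -150 11 off 4.367969339449383 123.18511263061072 90.03166024868551
top -135 11 off 1.8916195500697086 116.37662634086757 106.46168398964846
top -120 3 off -1.7927541726741536 105.29754580838966 108.15168712649798
22.2 [ 525.7 -152.    24.4] [179.9  20.1  96.2] q [-15.   57.6  24.3 117.3  -2.5   5.8   6.9] F [-0.7 -0.9 -0.1]
rotvec [ 0.   0.1 -0.1]
shift before turn [-4.1 -0.2  2. ] after turn [-4.1 -0.2  1.9]
```

Request:
{"name": "step_arm", "arguments": {
  "rows": [
    [60, -2, 0, 0.7, 0, 0, 0],
    [60, -2, 0, 0.7, 0, 0, 0],
    [60, -2, 0, 0.7, 0, 0, 0],
    [60, 0, 0, 0, 0, 0, 0],
    [60, 0, 0, 0, 0, 0, 0]
  ]
}}

```text
time: 22.62
tool_pos: [526.3, -157.7, 24.1]
tcp_rot: [179.9, 20.1, 96.2]
ft_force: [-0.1, 1.4, -0.8]
grip_width: 0.702
grasp_force: 0.7
```

```bash
python3 tr.py|grep top; python3 - <<'E'
from m import *
im,d,c=shot('wrist'); s=r.state(); print(s['tool_pos'])
im2,d2,c2=shot('scene')
big=cv2.resize(im2[110:230,310:410],None,fx=3.6,fy=3.6,interpolation=cv2.INTER_CUBIC)
o=np.zeros((432,800,3),np.uint8); o[:,:360]=big; o[:270,366:798]=cv2.resize(im,(432,270),interpolation=cv2.INTER_AREA)
cv2.imwrite('pics/push.png',o[:,:,::-1])
E
```

```text
top -240 6 off 4.763431521058578 116.41645302650363 50.266242300177055
top -225 11 off 6.746214857394898 118.10475610281964 52.225116380820054
top -210 13 off 6.166364001814986 119.9596359427922 45.63977015684982
top -195 13 off 6.005105198774641 117.17084663575201 49.31855619790686
top -180 13 off 7.754233899848009 117.49962263653487 51.16760805143754
top -165 7 off 7.787549767627297 112.24925826293895 44.43572989207096
top -150 10 off 1.66658720501905 126.92142339844747 102.42661406255495
top -135 10 off 55.10228808271272 18.083151433805256 101.55916369739256
[ 526.3 -157.7   24.1]
```

Request:
{"name": "step_arm", "arguments": {
  "rows": [
    [60, 9.4, 0, -3.5, 0, 0, 0],
    [60, 14, 0, -5.2, 0, 0, 0],
    [60, 14, 0, -5.2, 0, 0, 0],
    [30, -7, 0, -18.8, 0, 0, 0],
    [10, -10, 0, -28, 0, -5, 0],
    [0, -8, 0, -30, 0, -5, 0],
    [0, -5, 0, -35, 0, -5, 0],
    [0, -2, 0, -40, 0, -5, 0],
    [0, 0, 0, -40, 0, 0, 0],
    [0, 0, 0, -35, 0, 0, 0],
    [0, 0, 0, 0, 0, 0, 0]
  ]
}}

```text
time: 23.73
tool_pos: [515.1, -24.3, 231.9]
tcp_rot: [179.4, 40.0, 96.4]
ft_force: [1.9, -0.2, -1.0]
grip_width: -0.004
grasp_force: 0.0
```

```bash
python3 go.py 645 -143.5 265 180 0 96.3; python3 - <<'E'
from m import *
for n in ['scene','top']:
  im,d,c=shot(n); P=cloud(d,c); X,Y,Z=P.transpose(2,0,1)
  # dock frame
  x=(X-525.5)*.110+(Y+152.5)*-.994; y=(X-525.5)*.994+(Y+152.5)*.110
  if n=='top':
    for a in range(0,80,4):
      k=(abs(x-a)<2.5)&(abs(y)<52)&(Z>-10)&(Z<130)
      if k.any(): print(a,k.sum(),np.percentile(Z[k],[10,50,90]))
  k=(abs(y-82)<22)&(abs(x)<25)&(Z>60)&(Z<235)
  for z in range(70,230,20):
    j=k&(abs(Z-z)<10)
    if j.sum()>2: print(n,'latch z',z,j.sum(),np.median(x[j]),np.median(y[j]),np.median(X[j]),np.median(Y[j]))
E
```

```text
23.7333 [515.1 -24.3 231.9] [179.4  40.   96.4] q [-55.5  51.9  55.7 113.5  -1.3  34.7  -4.2] F [ 1.9 -0.2 -1. ]
rotvec [ 0.6 40.   0.3]
shift before turn [-123.2  115.1   61.2] after turn [-132.8  116.   -33.1]
scene latch z 70 11 -2.0670086380654737 78.71520106995062 603.6874767938501 -141.3326780833895
scene latch z 90 13 -0.20766016728891046 80.20956644589843 605.532057856238 -143.59095272352874
scene latch z 110 11 -0.8955658649086384 79.28899152625767 604.1854163288585 -143.03006909042415
scene latch z 130 11 -0.9335273389552299 78.78561227044065 603.4897782913246 -142.38684263122286
scene latch z 150 4 -3.348122016749846 80.46934733139452 604.8142103201575 -140.47592282504763
0 34 [ 9.5 14.7 21.8]
4 29 [13.4 17.  21.3]
8 17 [-1.  11.6 19.4]
12 71 [ 0.2 28.5 49. ]
16 12 [44.5 46.6 48.4]
20 1 [47.5 47.5 47.5]
24 23 [-0.8  4.2  8.8]
28 25 [-0.6  4.2  7.5]
32 29 [-2.3  2.7  6.5]
36 52 [ 0.6  9.7 37.1]
40 52 [ 6.2 30.  38.5]
44 25 [23.6 41.4 57.5]
48 45 [ 4.  47.8 71.3]
52 40 [ 3.6 53.9 78.7]
56 35 [13.7 62.4 80. ]
60 36 [27.9 72.7 82.9]
64 21 [28.2 73.3 82.2]
68 24 [ 8.9 58.5 80.9]
72 14 [ 7.9 43.1 69.4]
76 12 [ 1.9 22.4 47.8]
top latch z 70 5 -3.4088791080818606 79.29302021331542 603.8981783299662 -140.1721448423321
top latch z 90 3 -2.6796679350335566 76.61742803088026 601.8801899455259 -141.41999673388392
top latch z 110 4 -2.7465780271417923 80.18879646548247 605.159850825661 -140.78976621017313
top latch z 130 4 -3.254417688764013 81.50534608352652 606.1473600202985 -140.30117978772952
top latch z 150 3 -2.8460920499270532 79.18327744926061 603.9759925020692 -140.1008383783503
top latch z 170 4 -2.9611677434375983 81.75956599682073 606.4322733598847 -140.5646702082244
top latch z 190 3 -1.9106536581951499 80.92722626890445 606.2007830471765 -141.7021911034568
top latch z 210 8 -5.008182195931695 89.42954799665857 614.1982882450528 -137.7536860952482
```

Request:
{"name": "step_arm", "arguments": {
  "rows": [
    [0, 0, 0, -4, 0, 6.67, 0],
    [0, 0, 0, -4, 0, 6.67, 0],
    [0, 0, 0, -4, 0, 6.67, 0],
    [0, 0, 0, -4, 0, 6.67, 0],
    [0, 0, 0, -4, 0, 6.67, 0],
    [0, 0, 0, -4, 0, 6.67, 0],
    [0, 0, 25, -5, 0, 0, 0],
    [0, 0, 30, -5, 0, 0, 0],
    [0, 0, 30, 0, 0, 0, 0],
    [0, 0, 31, 0, 0, 0, 0],
    [0, 0, 0, 0, 0, 0, 0]
  ]
}}

```text
time: 24.75
tool_pos: [630.8, -8.2, 258.7]
tcp_rot: [179.8, 0.1, 96.2]
ft_force: [0.4, 1.1, -1.1]
grip_width: 0.003
grasp_force: 0.0
```

```bash
python3 go.py 645 -138 265 180 0 96.3
```

```text
24.75 [630.8  -8.2 258.7] [179.8   0.1  96.2] q [-17.1  40.3  25.8  88.1 -19.8  55.9  20.7] F [ 0.4  1.1 -1.1]
rotvec [ 0.2  0.1 -0.1]
shift before turn [-130.6    0.1   -6.1] after turn [-130.6   -0.1   -6.3]
```

Request:
{"name": "step_arm", "arguments": {
  "rows": [
    [0, -25, 0, 0, 0, 0, 0],
    [0, -35, 0, 0, 0, 0, 0],
    [0, -35, 0, 0, 0, 0, 0],
    [0, -25, 0, 0, 0, 0, 0],
    [0, -11, 0, 0, 0, 0, 0],
    [0, 0, 0, 15, 0, 0, 0],
    [0, 0, 0, 25, 0, 0, 0],
    [0, 0, 0, 25, 0, 0, 0],
    [0, 0, 0, 9, 0, 0, 0],
    [0, 0, 0, 0, 0, 0, 0]
  ]
}}

```text
time: 25.58
tool_pos: [638.0, -137.2, 183.2]
tcp_rot: [-179.7, -0.1, 96.2]
ft_force: [0.5, 0.1, -0.3]
grip_width: 0.0
grasp_force: 0.0
```

```bash
python3 go.py 534 -152 165 180 0 96.3; python3 go.py 645 -138 185 180 0 96.3|tail -1
```

```text
25.5833 [ 638.  -137.2  183.2] [-179.7   -0.1   96.2] q [ -3.4  46.8  22.5  87.9 -21.4  50.   32.9] F [ 0.5  0.1 -0.3]
rotvec [-0.3 -0.1 -0.1]
shift before turn [  -3.5 -104.9   18.9] after turn [  -3.3 -105.    18.2]
shift before turn [-1.6  6.8 -1.8] after turn [-1.6  6.8 -1.8]
```

Request:
{"name": "step_arm", "arguments": {
  "rows": [
    [0, -0.2, -8, 1, 0, 0, 0],
    [0, -0.2, -8, 1, 0, 0, 0],
    [0, -0.2, -8, 1, 0, 0, 0],
    [0, -0.2, -8, 1, 0, 0, 0],
    [0, -0.2, -8, 1, 0, 0, 0],
    [0, -0.2, -8, 1.5, 0, 0, 0],
    [0, -0.2, -8, 1.5, 0, 0, 0],
    [0, -0.2, -8, 1.5, 0, 0, 0],
    [0, -0.2, -8, 2, 0, 0, 0],
    [0, -0.2, -8, 2, 0, 0, 0],
    [0, -0.2, -8, 2, 0, 0, 0],
    [0, -0.2, -8, 3, 0, 0, 0],
    [0, -0.2, -8, 3, 0, 0, 0],
    [0, -0.2, -8, 3, 0, 0, 0],
    [0, 0, 0, 0, 0, 0, 0],
    [0, 0, 0, 0, 0, 0, 0],
    [0, 0, 0, 0, 0, 0, 0]
  ]
}}

```text
time: 27.0
tool_pos: [530.3, -153.3, 162.1]
tcp_rot: [179.9, 0.1, 96.3]
ft_force: [0.6, 0.4, 0.2]
grip_width: 0.001
grasp_force: 0.0
```

```bash
cat > lat.py <<'E'
from m import *
s=r.state(); print(s['time'],s['tool_pos'],s['ft_force'])
for n in ['scene','top']:
  im,d,c=shot(n); P=cloud(d,c); X,Y,Z=P.transpose(2,0,1)
  x=(X-525.5)*.110+(Y+152.5)*-.994; y=(X-525.5)*.994+(Y+152.5)*.110
  for b in range(-115,100,15):
    j=(abs(y-b)<7)&(abs(x+1)<7)&(Z>-5)&(Z<235)
    if j.sum(): print(n,b,j.sum(),np.percentile(Z[j],[10,50,90]))
E
python3 lat.py
```

```text
27.0 [ 530.3 -153.3  162.1] [0.6 0.4 0.2]
scene -115 5 [-2.4 -1.7  0.5]
scene -100 14 [ 1.9 32.9 41.3]
scene -85 21 [ 8.9 26.3 46.3]
scene -70 19 [ 0.3 23.6 42.3]
scene -55 17 [ 5.2 18.3 38.6]
scene -40 24 [ 3.  19.8 42.9]
scene -25 25 [  2.6  29.9 214.1]
scene -10 40 [  2.8  40.6 216.7]
scene 5 41 [  2.4  39.2 209.8]
scene 20 31 [  4.8  39.8 207.4]
scene 35 28 [  2.9  26.3 224.6]
scene 50 23 [ 4.9 20.4 39.5]
scene 65 25 [ 1.  19.2 42.5]
scene 80 14 [ 8.7 42.2 47.2]
scene 95 7 [-1.3  0.1  4.4]
top 5 9 [ 0.2 19.  31.5]
top 20 12 [ 4.1 16.9 41.1]
top 35 12 [ 2.1 19.  44. ]
top 50 14 [10.4 28.  38.4]
top 65 14 [-2.2 25.8 42.4]
top 80 10 [37.6 42.1 45.5]
top 95 6 [-3.2 -0.5  2.8]
```

Request:
{"name": "step_arm", "arguments": {
  "rows": [
    [0, 0, 0, -15, 0, 0, 0],
    [0, 10, 0, -30, 0, 0, 0],
    [0, 30, 0, -30, 0, 0, 0],
    [0, 35, 0, -20, 0, 0, 0],
    [0, 35, 0, 0, 0, 0, 0],
    [0, 35, 0, 0, 0, 0, 0],
    [0, 35, 0, 0, 0, 0, 0],
    [0, 15, 0, 0, 0, 0, 0],
    [0, 0, 0, 0, 0, 0, 0],
    [0, 0, 0, 0, 0, 0, 0],
    [0, 0, 0, 0, 0, 0, 0]
  ]
}}

```text
time: 28.02
tool_pos: [508.8, 38.9, 256.5]
tcp_rot: [179.9, 0.1, 96.2]
ft_force: [0.3, 0.2, 0.1]
grip_width: -0.0
grasp_force: 0.0
```

```bash
python3 lat.py; python3 - <<'E'
from m import *
im,d,c=shot('scene'); im2,_,_=shot('top')
o=np.zeros((580,800,3),np.uint8); a=cv2.resize(im[120:230,270:420],None,fx=2.66,fy=2.66,interpolation=cv2.INTER_CUBIC); o[:a.shape[0],:a.shape[1]]=a
b=cv2.resize(im2[150:250,360:490],None,fx=3,fy=3,interpolation=cv2.INTER_CUBIC); o[:300,405:795]=b
e=cv2.resize(im2[140:250,240:520],None,fx=2.3,fy=2.3,interpolation=cv2.INTER_CUBIC); o[305:305+e.shape[0],:e.shape[1]]=e
cv2.imwrite('pics/fin.png',o[:,:,::-1])
E
```

```text
28.0167 [508.8  38.9 256.5] [0.3 0.2 0.1]
scene -115 8 [-0.9  0.3  3.3]
scene -100 15 [ 1.1 34.7 42.1]
scene -85 24 [ 1.3 24.4 49.7]
scene -70 22 [ 3.4 20.7 39.8]
scene -55 18 [ 1.4 18.6 41.4]
scene -40 26 [ 2.  15.7 43. ]
scene -25 20 [ 1.4 19.9 41.5]
scene -10 21 [ 0.9 17.3 42.4]
scene 5 28 [ 2.6 17.6 39.6]
scene 20 18 [ 2.9 14.3 42.3]
scene 35 23 [ 0.1 15.9 39.9]
scene 50 21 [-1.2 16.4 38.1]
scene 65 21 [ 2.4 28.3 42.4]
scene 80 18 [ 4.8 35.1 46.1]
scene 95 5 [-1.3  2.5  5.3]
top -115 11 [-4.5  1.3  4.4]
top -100 16 [-3.3 33.1 40.6]
top -85 10 [-0.8 38.5 50.4]
top -70 16 [ 3.1 34.8 47.3]
top -55 15 [ 1.3 14.7 38.5]
top -40 16 [ 3.9 17.3 40.8]
top -25 16 [-2.  26.7 41.9]
top -10 17 [ 3.1 18.4 42.5]
top 5 14 [ 0.4 32.6 41.8]
top 20 15 [ 4.3 19.4 40.8]
top 35 14 [-0.8 23.8 41.6]
top 50 14 [ 7.5 30.9 43.8]
top 65 12 [-1.3 27.  43.9]
top 80 12 [34.3 40.4 45.3]
top 95 6 [-4.5 -1.1  0.6]
```

View pics/fin.png

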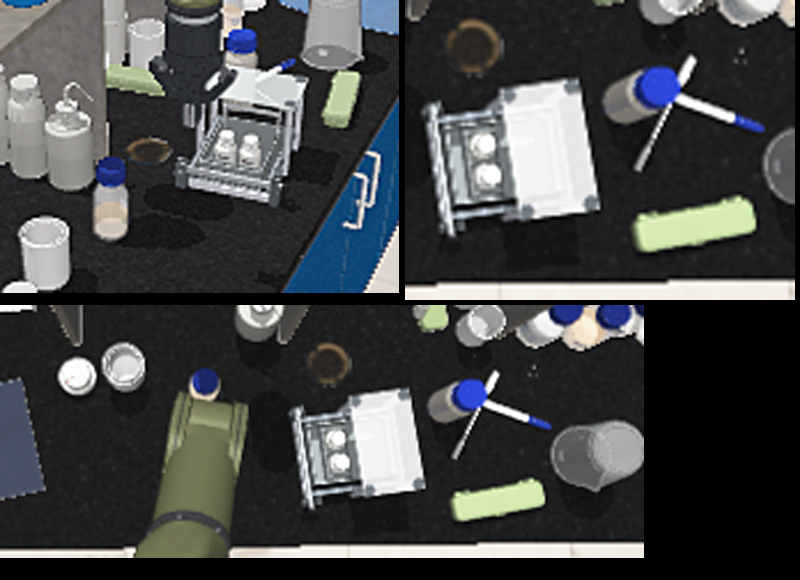

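The final picture shows the tray flat in the dock, with both vials upright near (225,150) and the latch bar level across the mouth from (183,180) to (270,190). The bystanders stand where they were.

```bash
python3 -c "
from workcell import r
print(r.close_job())"
```

```text
the job is handed in; nothing more can be done
None
```

The tray is flat in the dock behind the threshold, the latch is down in its notch and both vials are standing; I handed the job in at about 28 s of the 72 s, and the hand-in returned no verdict.

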